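# Find the socket that fits the nut

### The job

One of the three steel sockets standing on the bench fits the hex nut on the grey bearing cover: try them on the nut one after another until one goes over it, standing any that will not go on back upright on the bench. Push the one that fits fully home over the nut, down to the washer, and finish while still gripping it there: do not let go. Do not knock the ring gauge, the loose spanner by the bench's front edge or the yellow screwdriver about.

Things in the scene. Friction and masses are not known exactly. Their poses are not given: they have to be found in the camera images.
- cover: fixed grey bearing cover, plate 130 (x) x 80 x 20 mm, with a low dome (54 mm across, its top 43 mm above the bench) 30 mm to +x of the centre and the nut 37 mm to -x; origin at the centre of its underside
- nut_seat (a point): top of the washer (42 mm across) under the steel hex nut, on the nut's axis, 23 mm above the bench; z up, x at right angles to a pair of the nut's flats. Nut 15 mm tall, top edge chamfered, cannot turn; a 16 mm stud ends 20 mm above this point
- stud_tip (a point): end of the stud in the nut, 20 mm above the washer. The socket that fits goes over the nut when their flats are parallel (within about 8 degrees; 1 mm play all round) until its mouth rests on the washer; the others stop at least 12 mm above the washer
- socket_1_mid (a point): loose plain steel socket standing mouth down: hexagon outside, 36 mm across flats, 50 mm tall, 0.22 kg. Hex opening 36 mm deep, parallel to the outside; its size is not given. The three look alike; only one fits, two are too small to go over the nut. Point: on its axis half-way up, 25 mm above the mouth; z up, x at right angles to a pair of flats (a flat every 60 degrees)
- socket_2_mid (a point): loose plain steel socket standing mouth down: hexagon outside, 36 mm across flats, 50 mm tall, 0.22 kg. Hex opening 36 mm deep, parallel to the outside; its size is not given. The three look alike; only one fits, two are too small to go over the nut. Point: on its axis half-way up, 25 mm above the mouth; z up, x at right angles to a pair of flats (a flat every 60 degrees)
- socket_3_mid (a point): loose plain steel socket standing mouth down: hexagon outside, 36 mm across flats, 50 mm tall, 0.22 kg. Hex opening 36 mm deep, parallel to the outside; its size is not given. The three look alike; only one fits, two are too small to go over the nut. Point: on its axis half-way up, 25 mm above the mouth; z up, x at right angles to a pair of flats (a flat every 60 degrees)
- ring_gauge: loose steel ring gauge, 68 mm across, 20 mm tall, lying flat; a bystander, leave alone; origin at the centre of its underside
- spanner_13: loose ring-open spanner, 178 x 34 x 10 mm, lying along its x axis near the bench's front edge; a bystander, leave alone; origin at the middle of its underside
- screwdriver_yellow: loose short screwdriver with yellow grip, 171 x 25 x 25 mm, lying along its x axis behind the cover; a bystander, leave alone; origin at the middle of its underside
Mind the look-alikes: they are no part of the job. Leave any orange look-alike of the part that bears socket_1_mid alone.

How it is judged:
By the outcome, as a careful person would: the job done as asked, in the order asked, and still so for the second after the job is handed in, while the arm keeps its last pose, push and grip.
It also fails if it takes over 72 s, if anything falls off the work surface, if the arm or the gripper's body presses on something with over 40 N, if the wrist force passes 120 N, or if a joint passes its speed limit or range.

### The arm

A 6-joint arm with a two-finger parallel gripper is mounted at the origin on a cart in front of the work surface, level with it; the furniture and walls round the work are solid. World frame = base frame: x ahead of the robot, y to its left, z up, the work surface at z = 0. Lengths are in mm, angles in rad, forces in N, time in s.
With the tool pointing down it reaches from about 350 to 775 mm from the base axis. Payload 7.3 kg.
Tool frame: the origin (TCP) lies on the front face of the gripper's body, between the roots of the fingers; the fingertips stand 66 mm ahead of it and the grasp point (between the pads) lies 47 mm ahead of it (bot.tip_extent is the distance from the TCP to the fingertips, in mm); z points along the fingers, y is the line along which they close (so a half turn about z gives the same grasp; the last joint's range is limited). The gripper opens to 92 mm and grips with 3 to 60 N. Pads are 19 mm wide; open, the fingers measure 130 mm over their backs; the gripper's body (75 mm by 190 mm) begins 47 mm behind the grasp point.
Start: joints at [-1.44, 0.342, 1.524, -0, 1.275, -0.146], TCP at [143.493, -505.023, 292.241] pointing down, gripper open.
Joint ranges: [-2.53, 2.53], [-0.77, 2.02], [0.04, 2.7], [-1, 4.14], [0.28, 2.66], [-3.11, 3.11]. Speed limits (rad/s): [2.57, 2.57, 3.14, 3.14, 3.14, 3.14].

### API

Orientations are given as [roll, pitch, yaw] about the fixed x, y, z axes, in that order (R = Rz(yaw) Ry(pitch) Rx(roll)).
In Python, from plant import readout, viewer, order, bot gives the robot as it stands.
- The arm moves only by the shell command python3 -m creep 'ROWS'. ROWS is text: rows parted by semicolons, each of 7 numbers parted by spaces: the shift along the world's x, y, z in m, then the turn, a rotation vector about the world's x, y, z in rad, then the opening in per cent of the stroke, from 0 (shut) to 100 (fully open). A call has 1 to 8 rows; each row shifts and turns the commanded pose from where the row before left it; what a row does not reach is not made up. A row lasts 1/12 s, in which the tool goes at most 41.7 mm and 7.16 degrees, less where a joint would pass 70% of its speed; a pose out of reach is approached as far as the arm can. A call is refused whole if a number of a shift passes 0.0417 or a number of a turn 0.125, either way. A call with a gripper value outside its range is refused whole. The fingers move at their own pace and stop on an object; the grip force is fixed at half the most. Time passes only in rows, so rows that do not move let the fingers close. It gives the time, the measured TCP pose, the force, the opening and the grip force at its end, in the units of the state.
- readout.get_obs(): the state, without advancing time (a new reading comes with each control period).
- viewer.capture(name): name is "scene" or "top"; returns the picture (480x640x3 uint8, red, green, blue); there is no depth.
- viewer.camera_info(name): a dict with "fx", "fy", "cx", "cy" (pixels), "D" ([k1, k2, p1, p2, k3] as OpenCV has them; the pictures are not rectified), "origin" and "rotation" of the camera in the world. Camera axes: x right, y up, looking along -z (the intrinsics and any distortion apply to the point x, -y, -z); pixel columns grow to the right and rows downward; lengths in mm; the calibration is good to about 2 mm. A picture is of the moment at which its call begins. camera_info takes no time and is no camera call.
- order.close_job(): hands the job in; it is judged then, once.
The state is a dict: "time": time; "joint_positions": joint angles; "dq": joint speeds; "tau": joint torques, N m; "tool_pos": TCP position; "tcp_rot": TCP orientation; "contact_force": force on the tool from outside, world axes, zero at the start; "moment": the same for the moment, N m; "grip_width": finger opening in mm; "finger_force": force on a finger pad.
Only numpy, scipy, OpenCV 4.12 (cv2) and the standard library are available. Lean on these libraries where they do the work, as an engineer would, in place of code of your own. Each camera call takes 0.05 s, during which the arm holds its last target. There are 200 camera calls.

## Working session

There is one attempt and no reset: what is moved stays moved. The work goes in short steps, Python scripts to look and compute and a shell command to move; the robot and the scene stay as the last step left them, time stands still between calls to the robot, and variables do not carry over. Pictures are saved under pics/ and viewed, at most 10 in all, crops included, and the job is handed in when it is done.

```bash
ls; mkdir -p pics
python3 - <<'E'
from plant import readout, viewer, order, bot
import cv2
print(readout.get_obs())
for n in("scene","top"):
    im=viewer.capture(n); cv2.imwrite(f"pics/{n}0.png",im[:,:,::-1]); print(n,viewer.camera_info(n))
E
```

```text
pics
{'time': 0.0, 'joint_positions': array([-1.44001965e+00,  3.42699188e-01,  1.52500962e+00, -1.38178752e-05,
        1.27538955e+00, -1.45971082e-01]), 'dq': array([-3.64832166e-05,  1.15135951e-03,  6.12825263e-05,  9.92026880e-04,
       -2.65373946e-04, -6.00758010e-04]), 'tau': array([ 9.69883399e-05, -4.31234050e+01, -2.44217044e+01,  7.20440154e-02,
        5.61321003e-02, -1.31546972e-04]), 'tool_pos': array([ 143.43769163, -504.70911435,  291.55968081]), 'tcp_rot': array([-3.14010104e+00, -2.05937497e-04,  2.76751642e-01]), 'contact_force': array([ 0.06952748,  0.01443373, -0.63644522]), 'moment': array([ 0.01223909, -0.00402051, -0.03902536]), 'finger_force': 0.0, 'grip_width': 91.78247946051353}
scene {'fx': 493.2761831310075, 'fy': 493.2761831310075, 'cx': 319.58191369386793, 'cy': 240.2807747806505, 'D': array([-0.09795364,  0.        ,  0.        ,  0.        ,  0.        ]), 'origin': array([ -34.99995171, -850.45773125,  753.04978927]), 'rotation': array([ 0.88607462,  0.01569954, -0.72421065])}
top {'fx': 453.02968690462956, 'fy': 453.02968690462956, 'cx': 318.2089475913266, 'cy': 237.04433004926418, 'D': array([0.01396599, 0.        , 0.        , 0.        , 0.        ]), 'origin': array([ 380.48459168, -202.23523401, 1054.63337133]), 'rotation': array([ 0.10689922, -0.00190404, -1.56982843])}
```

View pics/scene0.png

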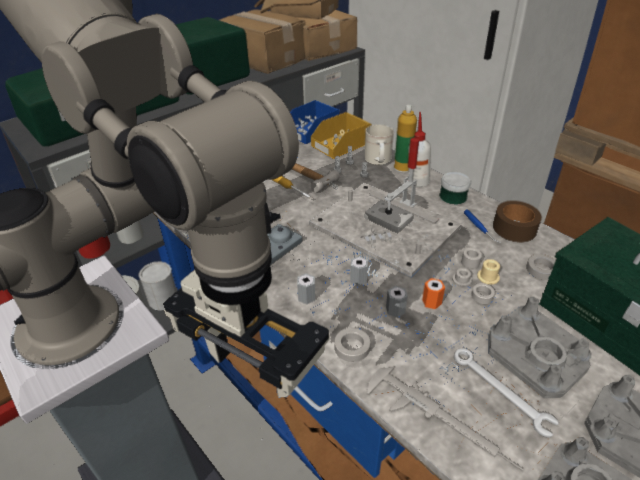

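View pics/top0.png

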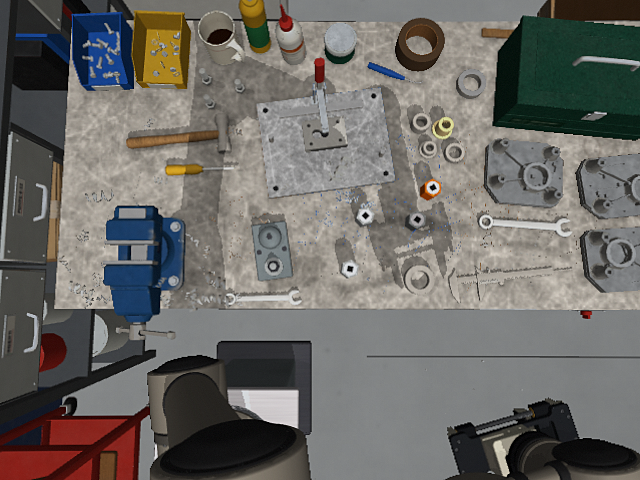

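The top view has the cover at (271,250), with its nut at (273,266) and dome at (269,237). The sockets are at (365,216), (417,221) and (349,268), with the orange look-alike at (430,189). The ring gauge is at (417,279), the small spanner at (262,297) and the yellow screwdriver at (200,168).

```bash
cat > h.py <<'E'
import numpy as np, cv2
from scipy.spatial.transform import Rotation as R
from plant import readout, viewer, order, bot
def cam(n):
    c=viewer.camera_info(n); K=np.array([[c['fx'],0,c['cx']],[0,c['fy'],c['cy']],[0,0,1]])
    return K,np.array(c['D']),np.array(c['origin']),R.from_euler('xyz',c['rotation']).as_matrix()
def ray(n,uv,z):
    K,D,o,M=cam(n)
    p=cv2.undistortPoints(np.array(uv,float).reshape(-1,1,2),K,D).reshape(-1,2)
    d=np.c_[p[:,0],-p[:,1],-np.ones(len(p))]@M.T
    return o+d*((z-o[2])/d[:,2])[:,None]
def proj(n,P):
    K,D,o,M=cam(n); q=(np.atleast_2d(P)-o)@M; q=q*[1,-1,-1]
    return cv2.projectPoints(q,np.zeros(3),np.zeros(3),K,D)[0].reshape(-1,2)
def crop(n,name,x0,y0,x1,y1,s):
    im=viewer.capture(n); c=cv2.resize(im[y0:y1,x0:x1],None,fx=s,fy=s,interpolation=cv2.INTER_CUBIC)
    cv2.imwrite(f"pics/{name}.png",c[:,:,::-1]); return im
E
python3 - <<'E'
from h import *
im=cv2.imread("pics/top0.png")
c=[cv2.resize(im[y-20:y+20,x-20:x+20],None,fx=6.5,fy=6.5,interpolation=cv2.INTER_CUBIC) for x,y in((365,216),(417,221),(349,268),(273,266))]
im2=cv2.imread("pics/scene0.png")
d=[cv2.resize(im2[y-20:y+20,x-20:x+20],None,fx=6.5,fy=6.5,interpolation=cv2.INTER_CUBIC) for x,y in((360,270),(396,301),(306,290),(285,240))]
# 2 columns x ... lay out 4x2 at 195 px
f=lambda l:np.hstack([cv2.resize(a,(199,199)) for a in l])
cv2.imwrite("pics/crops.png",np.vstack([f(c),f(d)]))
for n,uv,z in(("365",(365,216),50),("417",(417,221),50),("349",(349,268),50),("nut",(273,266),40),("dome",(269,237),43),("orange",(431,188),50),("ring",(417,279),20),("scr",(200,168),12),("sp l",(232,298),5),("sp r",(297,295),5)):
    print(n,ray("top",uv,z).round(1))
E
```

```text
365 [[ 535.9 -308.9   50. ]]
417 [[ 524.7 -425.1   50. ]]
349 [[ 419.4 -272.3   50. ]]
nut [[ 424.1 -103.    40. ]]
dome [[489.  -93.6  43. ]]
orange [[ 599.8 -458.3   50. ]]
ring [[ 395.8 -428.8   20. ]]
scr [[655.2  73.7  12. ]]
sp l [[352.2  -6.5   5. ]]
sp r [[ 359.1 -155.5    5. ]]
```

View pics/crops.png

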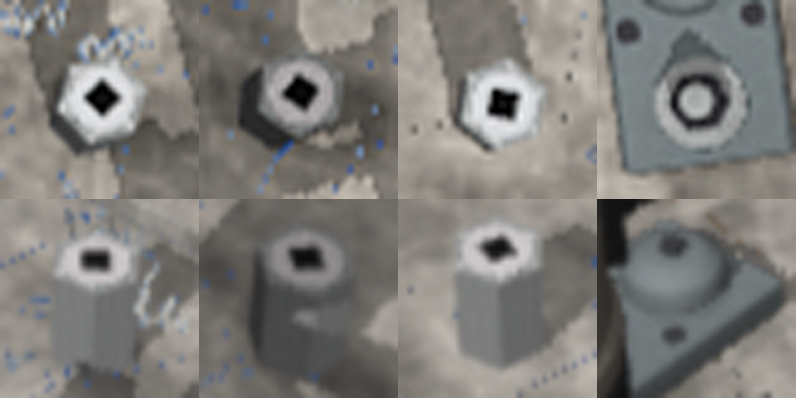

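The crops show hexagonal socket tops with a square hole in each, and the nut as a dark hexagon around its light stud. I'll fit the centres and hexagon phases numerically.

```bash
cat >> h.py <<'E'
def ortho(n,img,c,z,half=30,res=0.25):
    k=int(2*half/res); g=(np.arange(k)-k/2)*res
    X,Y=np.meshgrid(c[0]+g,c[1]+g,indexing='ij')   # row=x, col=y
    uv=proj(n,np.c_[X.ravel(),Y.ravel(),np.full(X.size,z)]).reshape(k,k,2).astype(np.float32)
    return cv2.remap(img,uv[...,0],uv[...,1],cv2.INTER_CUBIC)
def hexfit(n,img,c,z,r0,r1,sign,it=6,af=None):
    """edge radius: strongest sign*dI/dr between r0..r1; angle of flats normal (deg mod 60) & centre. af: across flats"""
    c=np.array(c,float)[:2]
    th=np.radians(np.arange(0,360,3)); rr=np.arange(r0-2,r1+2,.25)
    for _ in range(it):
        P=np.stack([c[0]+np.outer(np.cos(th),rr),c[1]+np.outer(np.sin(th),rr),np.full((len(th),len(rr)),z)],-1)
        uv=proj(n,P.reshape(-1,3)).reshape(len(th),len(rr),2).astype(np.float32)
        v=cv2.remap(img,uv[...,0],uv[...,1],cv2.INTER_CUBIC).astype(float); v=v.mean(-1) if v.ndim==3 else v
        v=cv2.GaussianBlur(v,(5,1),1.); g=sign*np.gradient(v,axis=1)
        m=(rr>=r0)&(rr<=r1); w=g[:,m].clip(0); i=w.argmax(1); r=rr[m][i]; s=w.max(1)
        med=np.median(r)
        # fit against hex model by scan of phase, free apothem and centre (robust LS)
        best=None
        for ph in np.radians(np.arange(0,60,1.)):
            d=(th-ph+np.pi/6)%(np.pi/3)-np.pi/6; h=1/np.cos(d)
            A=np.c_[np.cos(th),np.sin(th),h]; W=(s>.3*np.median(s)).astype(float)
            for _ in range(5):
                x=np.linalg.lstsq(A*W[:,None],r*W,rcond=None)[0]; e=A@x-r; W=1/(1+(e/.8)**2)*(s>.3*np.median(s))
            cost=np.log1p((e/.8)**2).mean()
            if best is None or cost<best[0]: best=(cost,np.degrees(ph),x)
        c=c+best[2][:2]*.8
    return c,best[1],best[2][2],best[0]
E
cat > m.py <<'E'
from h import *
im=viewer.capture("top")
for nm,c,z,r0,r1,s in(("s365",(535.9,-308.9),50,14,23,-1),("s417",(524.7,-425.1),50,14,23,-1),("s349",(419.4,-272.3),50,14,23,-1),("nut",(424.1,-103),38,11,18,1),("washer",(424.1,-103),23,18,24,-1)):
    c,a,ap,co=hexfit("top",im,c,z,r0,r1,s); print(nm,c.round(1),a,round(ap,1),round(co,2))
# square holes
for c in((535.9,-308.9),(524.7,-425.1),(419.4,-272.3)):
    o=ortho("top",im,c,50).mean(-1); m=(o<70).astype(np.uint8); 
    k,l,st,ce=cv2.connectedComponentsWithStats(m); d=np.hypot(*(ce-120).T); d[0]=99; d[st[:,4]<200]=99; i=d.argmin()
    cn=cv2.findContours((l==i).astype(np.uint8),0,1)[0][0]; q=cv2.minAreaRect(cn)
    print("sq centre",c[0]+(q[0][1]-120)*.25,c[1]+(q[0][0]-120)*.25,"size",np.array(q[1])*.25,"ang(x->y)",(90-q[2])%90)
# cover axis from plate top corners (gray-blue plate)
o=ortho("top",im,(460,-100),20,90,.5)
hsv=cv2.cvtColor(o,cv2.COLOR_RGB2HSV); cv2.imwrite("pics/o.png",o[:,:,::-1])
m=((hsv[...,0]>85)&(hsv[...,0]<125)&(hsv[...,1]>25)).astype(np.uint8); m=cv2.morphologyEx(m,cv2.MORPH_OPEN,np.ones((9,9)))
cn=max(cv2.findContours(m,0,1)[0],key=cv2.contourArea); q=cv2.minAreaRect(cn)
print("cover",460+(q[0][1]-180)*.5,-100+(q[0][0]-180)*.5,np.array(q[1])*.5,(90-q[2])%90)
E
python3 m.py
```

```text
s365 [ 536.2 -307.6] 12.000000000000002 16.6 0.91
s417 [ 527.  -423.5] 26.0 15.9 0.92
s349 [ 419.  -272.4] 14.999999999999998 16.1 0.89
nut [ 424.5 -103.2] 8.0 12.2 0.5
washer [ 424.6 -102.1] 52.0 19.8 0.63
sq centre 537.7750038146972 -309.025 size [10.96015549 10.96015453] ang(x->y) 45.0
sq centre 529.1754714965821 -425.13585052490237 size [12.20586014 11.72805023] ang(x->y) 55.61965560913086
sq centre 418.58235206604 -273.72941093444825 size [11.22614956 10.90075397] ang(x->y) 77.47119140625Traceback (most recent call last):
  File "m.py", line 15, in <module>
    cn=max(cv2.findContours(m,0,1)[0],key=cv2.contourArea); q=cv2.minAreaRect(cn)
ValueError: max() iterable argument is empty
```

```bash
python3 -m creep '0.03 0.0265 -0.01 0 0 -0.1 65;0.03 0.0265 -0.01 0 0 -0.1 65;0.03 0.0265 -0.01 0 0 -0.1 65;0.03 0.0265 -0.01 0 0 -0.1 65;0.03 0.0265 -0.01 0 0 -0.1 65;0.03 0.0265 -0.01 0 0 -0.022 65;0.03 0.0265 -0.01 0 0 0 65;0.03 0.0265 -0.01 0 0 0 65'
python3 -m creep '0.018 0.01 -0.02 0 0 0 65;0.017 0.01 -0.02 0 0 0 65;0 0 -0.02 0 0 0 65;0 0 0 0 0 0 65;0 0 0 0 0 0 65'
python3 - <<'E'
from h import *
im=crop("scene","sc1",230,190,430,340,4)
im=viewer.capture("top"); cv2.imwrite("pics/top1.png",im[:,:,::-1])
E
```

```text
time: 0.82
tool_pos: [384.6, -291.4, 211.7]
tcp_rot: [3.141, 0.0, -0.246]
contact_force: [0.3, -0.6, -0.3]
grip_width: 59.9
finger_force: 0.0
time: 1.23
tool_pos: [418.1, -272.5, 151.6]
tcp_rot: [-3.14, 0.003, -0.245]
contact_force: [-0.6, -0.2, 0.5]
grip_width: 59.4
finger_force: 0.0
```

View pics/sc1.png

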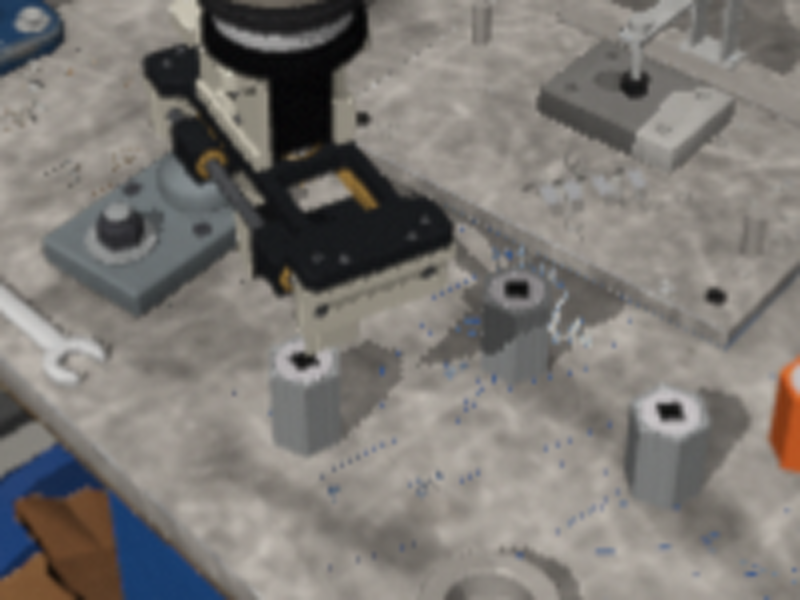

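In this scene crop the square holes of the near, far and right sockets are at (303,362), (518,288) and (670,411). The stud top is at (117,211), and the gripper is behind the near socket. I'll compare these positions with the top camera.

```bash
python3 - <<'E'
from h import *
f=lambda x,y:((x+.5)/4-.5+230,(y+.5)/4-.5+190)
for n,p,z in(("s349",(303,362),50),("s365",(518,288),50),("s417",(670,411),50),("stud",(117,211),43)): print(n,f(*p),ray("scene",f(*p),z).round(1))
im=viewer.capture("top"); 
o=ortho("top",im,(424.5,-103),43,30,.25); b=(o.mean(-1)).astype(np.uint8)
# stud: bright blob centre
m=(b>130).astype(np.uint8); k,l,st,ce=cv2.connectedComponentsWithStats(m); d=np.hypot(*(ce-120).T); d[0]=99; i=d.argmin(); print("stud top cam",424.5+(ce[i][1]-120)*.25,-103+(ce[i][0]-120)*.25,st[i],b[120,120])
print(ray("scene",cv2.minAreaRect(np.array([[0,0],[1,0],[0,1]],np.float32))[0],0)[0,:0])
E
cat > /dev/null
python3 - <<'E'
from h import *
im=cv2.imread("pics/top0.png"); a=cv2.resize(im[205:300,235:310],None,fx=6,fy=6,interpolation=cv2.INTER_CUBIC)
cv2.imwrite("pics/cov.png",a)
E
```

```text
s349 (305.375, 280.125) [[ 420.1 -275.3   50. ]]
s365 (359.125, 261.625) [[ 541.7 -309.4   50. ]]
s417 (397.125, 292.375) [[ 532.3 -425.9   50. ]]
stud (258.875, 242.375) [[ 426.2 -103.8   43. ]]
stud top cam 424.1482904341145 -102.17902420284287 [  95   90   58   58 2603] 173
[]
```

View pics/cov.png

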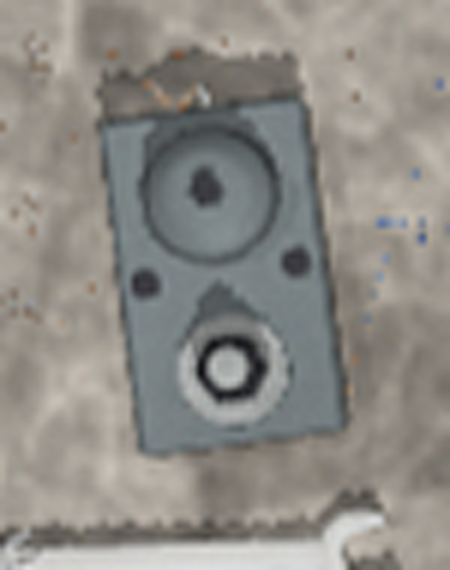

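Cover yaw from the plate edges is about 7.5°, in line with the nut. Next I grasp the near socket.

```bash
python3 -m creep '0.001 -0.001 -0.024 0 0 0 65;0 0 -0.024 0 0 0 65;0 0 -0.024 0 0 0 65;0 0 0 0 0 0 65;0 0 0 0 0 0 30;0 0 0 0 0 0 30;0 0 0 0 0 0 30;0 0 0 0 0 0 30'
```

```text
time: 2.05
tool_pos: [420.1, -274.7, 81.8]
tcp_rot: [3.14, -0.003, -0.245]
contact_force: [-0.6, -0.1, 0.3]
grip_width: 37.8
finger_force: 0.0
```

```bash
python3 -m creep '0 0 0 0 0 0 30;0 0 0 0 0 0 30;0 0 0.01 0 0 0 30;0 0 0.025 0 0 0 30;0 0 0.03 0 0 0 30;0.001 0.02 0.01 0 0 -0.05 30;0.001 0.035 0 0 0 -0.05 30;0.001 0.035 0 0 0 -0.047 30'
python3 -m creep '0.001 0.035 0 0 0 0 30;0.001 0.030 0 0 0 0 30;0.001 0.016 0 0 0 0 30;0 0 0 0 0 0 30;0 0 -0.01 0 0 0 30;0 0 0 0 0 0 30'
python3 - <<'E'
from h import *
o=readout.get_obs();print(o['tool_pos'],o['tcp_rot'])
im=crop("scene","sc2",220,160,320,260,6)
im=viewer.capture("top"); cv2.imwrite("pics/top2.png",im[:,:,::-1])
E
```

```text
time: 2.72
tool_pos: [422.6, -183.8, 156.8]
tcp_rot: [3.141, -0.003, -0.397]
contact_force: [0.8, 0.6, -3.2]
grip_width: 36.5
finger_force: 29.5
time: 3.22
tool_pos: [425.1, -102.9, 144.9]
tcp_rot: [3.141, 0.001, -0.391]
contact_force: [-0.6, 0.0, -2.0]
grip_width: 36.5
finger_force: 29.5
[ 425.08417612 -102.94629097  144.89291445] [ 3.14132302e+00  1.07749325e-03 -3.91367797e-01]
```

View pics/sc2.png

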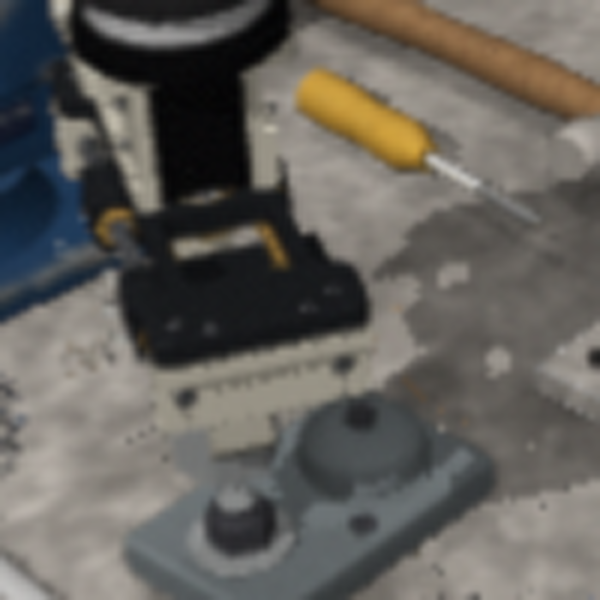

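The socket is held above the nut, mostly hidden by the front finger, and is not touching anything. I'll lower it with a check on the force.

```bash
python3 -m creep '0 0 -0.01 0 0 0 30;0 0 -0.01 0 0 0 30;0 0 -0.003 0 0 0 30;0 0 -0.002 0 0 0 30;0 0 -0.001 0 0 0 30;0 0 0 0 0 0 30'
python3 -m creep '0 0 -0.001 0 0 0 30;0 0 -0.001 0 0 0 30;0 0 -0.001 0 0 0 30;0 0 0 0 0 0 30'
```

```text
time: 3.82
tool_pos: [425.6, -103.3, 119.5]
tcp_rot: [3.141, -0.0, -0.393]
contact_force: [-0.2, -0.3, -3.3]
grip_width: 36.4
finger_force: 29.5
time: 4.15
tool_pos: [425.6, -103.0, 116.3]
tcp_rot: [3.141, -0.0, -0.392]
contact_force: [0.7, -0.7, -2.0]
grip_width: 36.5
finger_force: 29.5
```

```bash
python3 -m creep '0 0 -0.001 0 0 0 30;0 0 -0.001 0 0 0 30;0 0 0 0 0 0 30'
python3 -m creep '0 0 -0.001 0 0 0 30;0 0 -0.001 0 0 0 30;0 0 0 0 0 0 30'
```

```text
time: 4.4
tool_pos: [425.6, -103.0, 114.2]
tcp_rot: [3.142, -0.0, -0.392]
contact_force: [0.4, -0.2, -2.9]
grip_width: 36.4
finger_force: 29.5
time: 4.65
tool_pos: [425.6, -103.1, 112.1]
tcp_rot: [3.142, -0.0, -0.392]
contact_force: [0.4, -0.4, -2.8]
grip_width: 36.7
finger_force: 29.5
```

```bash
python3 -m creep '0 0 -0.002 0 0 0 30;0 0 -0.002 0 0 0 30;0 0 -0.002 0 0 0 30;0 0 0 0 0 0 30'
python3 -m creep '0 0 -0.001 0 0 0 30;0 0 -0.001 0 0 0 30;0 0 0 0 0 0 30'
```

```text
time: 4.98
tool_pos: [425.6, -103.0, 105.9]
tcp_rot: [-3.142, -0.0, -0.392]
contact_force: [1.5, 0.7, -3.5]
grip_width: 36.5
finger_force: 29.6
time: 5.23
tool_pos: [425.6, -103.0, 104.7]
tcp_rot: [3.142, -0.001, -0.392]
contact_force: [-0.4, 1.7, 5.1]
grip_width: 36.5
finger_force: 29.5
```

First contact comes at washer height, so this socket fits. I'll press it home.

```bash
python3 -m creep '0 0 -0.0007 0 0 0 30;0 0 0 0 0 0 30'
python3 -m creep '0 0 -0.0007 0 0 0 30;0 0 0 0 0 0 30;0 0 0 0 0 0 30'
python3 - <<'E'
from h import *
im=crop("scene","sc3",220,160,320,260,6)
E
```

```text
time: 5.4
tool_pos: [425.7, -103.0, 104.7]
tcp_rot: [3.141, -0.001, -0.392]
contact_force: [-2.7, 1.6, 12.8]
grip_width: 36.7
finger_force: 29.5
time: 5.65
tool_pos: [425.7, -103.0, 104.6]
tcp_rot: [3.141, -0.002, -0.392]
contact_force: [-4.5, 2.6, 21.9]
grip_width: 36.7
finger_force: 29.6
```

View pics/sc3.png

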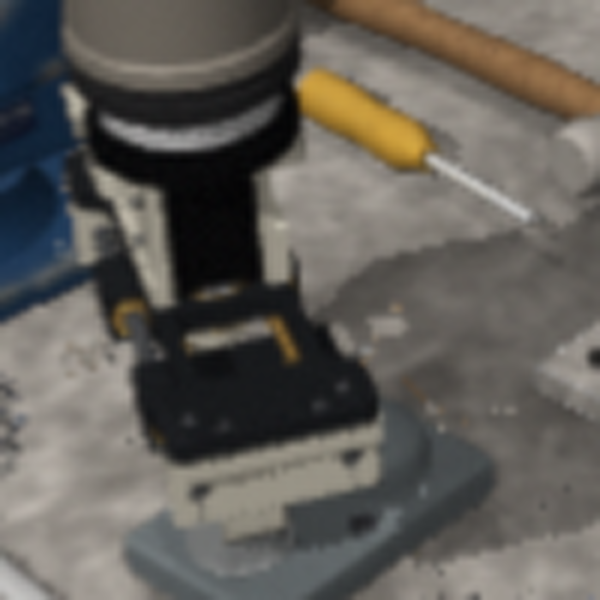

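The picture shows the fingers down around the socket on the washer at about (240,540). The tool stopped firmly 22.9 mm above its pick height, which matches the washer at 23 mm, and the others would have stopped at least 12 mm higher. It is seated and gripped, so I'm handing in.

```bash
python3 -c "
from plant import order; print(order.close_job())"
```

```text
the job is handed in; nothing more can be done
None
```

The first socket I tried, the one nearest the bench's front edge, fitted: it is pushed down to the washer with about 22 N and still gripped there, and the job was handed in at about 6 s without touching anything else.

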